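# Refit the speed knob of the cup shaker

## Task

The black speed knob has come off the sample-cup shaker. Pick it up, push it gently onto the shaker's D-shaped spindle while turning it slowly until it drops fully home, flush on the panel, then turn it so that its pointer faces the long mark on the panel, and let go. Press gently, well below 30 N, and leave the other things on the desk where they are.

Things in the scene. Friction and masses are not known exactly. Their poses are not given: they have to be found in the camera images.
- knob: Loose black pointer knob, 60 g, upright on the desk at the right. Round skirt 54 mm across, 19.5 mm tall; above it, up to 44 mm, a grip bar 46 mm long (own x) and 16 mm thick (own y): grip it across the 16 mm. Origin: centre of the underside, on the axis; z up. +x is the pointer's direction: a white line on that half of the bar's top and down its end.
- knob_bore (a point): Mouth of the bore, centre of the knob's underside (same point as the knob's origin). Blind D-shaped hole 15.5 mm deep, radius 12.65 mm, its flat 6.65 mm from the axis on the pointer (+x) side, so it goes onto the spindle one way round only: flat to flat, the knob's pointer in the direction in which the spindle's flat looks.
- knob_pointer (a point): The pointer's end: a point on the knob 23 mm from its axis along its +x, 44 mm above its underside.
- shaker: Sample-cup shaker, fixed: white box 112 mm deep (own x), 240 mm wide (own y), grey top panel 55 mm above the desk. Right half: bare D spindle with a scale. Left half: low platform with a specimen cup (top 127 mm above the desk, axis 126 mm from the spindle's axis). Origin: centre of the underside; x points away from the robot (turned up to 0.2 rad), z up.
- spindle_foot (a point): Point on the spindle's axis at the level of the panel top; fixed, does not turn or sink with the spindle; its axes are the shaker's. Home is with the knob's origin here, its underside on the panel. The spindle turns stiffly (0.07 N m, stays where left) between stops 1.75 rad left (anticlockwise from above) and 0.25 rad right of the long mark; pressing with up to 10 N does not drag it round.
- spindle_top (a point): Centre of the unpressed spindle's end, 14 mm above the panel; fixed point. Steel, 24 mm across, 1.5 mm bevel round the edge (none on the flat), one flat 6 mm from the axis. The flat looks 0.2 to 1.4 rad left of the long mark (not measured: find by feel or look). Sprung downwards: yields from 1.8 N, 1.5 N per mm, 6 mm, then hard; when bore and flat agree within about 0.1 rad it springs up into the bore and the knob can go down.
- long_mark (a point): Inner part of the long black mark on the panel, 34 mm from the spindle's axis along the shaker's +x; the knob is rightly set when its pointer (+x) faces this. Four short ticks lie 0.325, 0.65, 0.975 and 1.3 rad to the left of it.
- pen_cap: loose black pen cap, 16 mm across and 38 mm tall, standing between knob and shaker; bystander. Origin at the centre of its underside
- cup_42: loose empty clear plastic cup without lid, 57 mm across and 63 mm tall, standing on the desk; bystander. Origin at the centre of its underside
- cup_44: loose clear specimen cup with white lid, 58 mm across and 65 mm tall, standing on the desk; bystander. Origin at the centre of its underside
- marker_2: loose white marker with a black cap, 138 mm long, 18 mm thick, lying on the desk; bystander. Origin at the centre of its underside
- water_bottle: loose water bottle, 53 mm across and 184 mm tall, standing at the left; bystander. Origin at the centre of its underside
Not all that is in view belongs to the job. Leave any orange or purple look-alike of the knob alone.

How it is judged:
By the outcome, as a careful person would: the job done as asked, in the order asked, and still so for the second after the job is handed in, with the robot touching nothing.
It also fails if it takes over 67 s, if anything falls off the work surface, if the arm or the gripper's body presses on something with over 40 N, if the wrist force passes 120 N, or if a joint passes its speed limit or range.

## Robot

A 6-joint arm with a two-finger parallel gripper is mounted at the origin on the work surface; the furniture and walls round the work are solid. World frame = base frame: x ahead of the robot, y to its left, z up, the work surface at z = 0. Lengths are in m, angles in rad, forces in N, time in s.
With the tool pointing down it reaches from about 0.35 to 0.775 m from the base axis. Payload 7.3 kg.
Tool frame: the origin (TCP) lies midway between the tips of the shut fingers; the grasp point (between the pads) lies grasp_offset behind it (grasp_offset is the distance from the TCP to the grasp point, in m); z points along the fingers, y is the line along which they close (so a half turn about z gives the same grasp; the last joint's range is limited). The gripper opens to 92 mm and grips with 3 to 60 N. Pads are 19 mm wide; open, the fingers measure 130 mm over their backs; the gripper's body (75 mm by 190 mm) begins 47 mm behind the grasp point.
Start: joints at [-1.424, 0.342, 1.524, -0, 1.275, -0.146], TCP at [0.152, -0.503, 0.227] pointing down, gripper open.
Joint ranges: [-2.53, 2.53], [-0.77, 2.02], [0.04, 2.7], [-1, 4.14], [0.28, 2.66], [-3.11, 3.11]. Speed limits (rad/s): [2.57, 2.57, 3.14, 3.14, 3.14, 3.14].

## Interface

Orientations are given as [roll, pitch, yaw] about the fixed x, y, z axes, in that order (R = Rz(yaw) Ry(pitch) Rx(roll)).
In Python, from cell import * gives the robot as it stands.
- The arm moves only by the tool step_arm, never from a script. Its argument "plan" is a list of rows, each a list of 5 numbers: the closure, from -1 (fully open) to 1 (shut), then the shift along the tool's x, y, z in m, then the turn about the tool's z in rad. In form: [[hand, x, y, z, twist], ...]. A call has 1 to 20 rows; each row is the pose to reach, as a shift and turn from the pose commanded when the call began, along the tool's axes at that moment; what a row does not reach only later rows make up. A row lasts 1/8 s, in which the tool goes at most 62.5 mm and 10.7 degrees, less where a joint would pass 70% of its speed; a pose out of reach is approached as far as the arm can. A call with a gripper value outside its range is refused whole. The fingers move at their own pace and stop on an object; "grip_force" is the grip in N (left out, the last holds). Time passes only in rows, so rows that repeat a pose let the fingers close. It gives the time, the measured TCP pose, the force, the opening and the grip force at its end, in the units of the state.
- observe(): the state, without advancing time (a new reading comes with each control period).
- read_camera(name): name is "scene" or "top" or "wrist"; returns a dict with "img" (480x640x3 uint8, red, green, blue), "range_z" (480x640 float32, m along the optical axis (not along the pixel's ray), 0 where there is no reading), "fx", "fy", "cx", "cy" (pixels), "R" (3x3) and "t" (3): a world point X has camera coordinates R X + t; the wrist camera has in their place "T_tool_cam" (4x4, takes a point from camera to tool coordinates, whose origin is the TCP and whose axes are the flange's). Camera axes: x right, y down, z forward; pixel columns grow to the right and rows downward; lengths in m; the calibration is good to about 2 mm. The wrist camera is an equidistant fisheye: a pixel r from the principal point sees the ray r / f radians off the axis. A picture is of the moment at which its call begins: read the wrist's pose just before it.
- hand_in(): hands the job in; it is judged then, once.
The state is a dict: "time": time; "qpos": joint angles; "qvel": joint speeds; "joint_efforts": joint torques, N m; "tool_pos": TCP position; "tool_rot": TCP orientation; "contact_force": force on the tool from outside, world axes, zero at the start; "torque": the same for the moment, N m; "opening": finger opening in m; "grip_force": force on a finger pad.
Only numpy, scipy, OpenCV 4.12 (cv2) and the standard library are available. Lean on these libraries where they do the work, as an engineer would, in place of code of your own. Each camera call takes 0.05 s, during which the arm holds its last target. There are 200 camera calls.

## Working session

There is one attempt and no reset: what is moved stays moved. The work goes in short steps, Python scripts to look and compute and a tool call to move; the robot and the scene stay as the last step left them, time stands still between calls to the robot, and variables do not carry over. Pictures are saved under pics/ and viewed, at most 10 in all, crops included, and the job is handed in when it is done.

Besides the shell and the picture viewer there is one more tool, called after ">>>" as name([rows], argument=value, ...), one row to a line, values as JSON. step_arm: Moves the arm, as the interface text tells. Its arguments: {"type":"object","properties":{"plan":{"type":"array","items":{"type":"array","items":{"type":"number"}}},"grip_force":{"type":"number"}},"required":["plan"]}

```bash
mkdir -p pics; cat > h.py <<'E'
from cell import *
import numpy as np, cv2
def pix(c,u,v,z=None,r=2):
    """world point at pixel: by range, or on plane z"""
    d=np.array([(u-c["cx"])/c["fx"],(v-c["cy"])/c["fy"],1.])
    R=np.array(c["R"]);t=np.array(c["t"]);o=-R.T@t;w=R.T@d
    if z is None:
        p=c["range_z"][v-r:v+r+1,u-r:u+r+1];s=np.median(p[p>0])
    else: s=(z-o[2])/w[2]
    return o+s*w
E
python3 - <<'E'
from h import *
s=observe();print({k:np.round(v,3) for k,v in s.items()})
for n in("top","scene"):
    c=read_camera(n);cv2.imwrite(f"pics/{n}0.png",c["img"][:,:,::-1]);np.save(n+".npy",c,allow_pickle=True)
E
ls
```

```text
{'time': np.float64(0.0), 'qpos': array([-1.424,  0.343,  1.525, -0.   ,  1.275, -0.146]), 'qvel': array([-0.   , -0.   ,  0.001, -0.001, -0.001,  0.   ]), 'joint_efforts': array([  0.   , -43.124, -24.422,   0.072,   0.056,  -0.   ]), 'tool_pos': array([ 0.152, -0.502,  0.226]), 'tool_rot': array([-3.14 , -0.   ,  0.293]), 'contact_force': array([1.069, 0.478, 0.098]), 'torque': array([-0.001,  0.025, -0.   ]), 'grip_force': np.float64(0.0), 'opening': np.float64(0.092)}
h.py
pics
scene.npy
top.npy
```

View pics/top0.png

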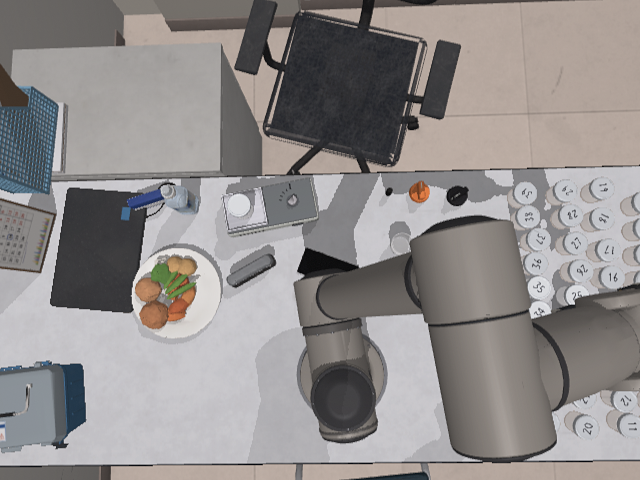

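View pics/scene0.png

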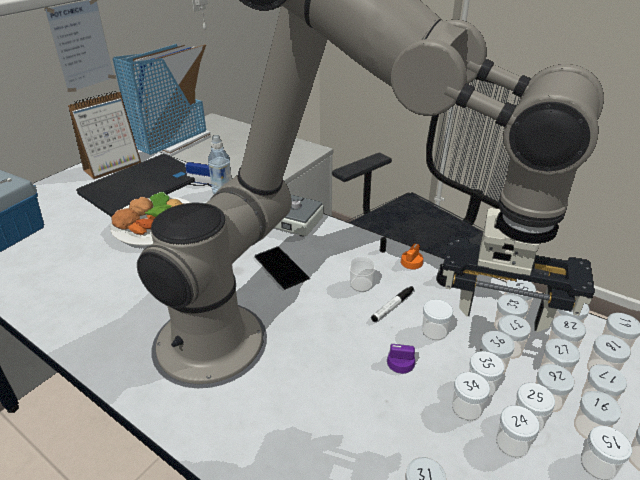

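In the top view, these could be taken for the knob: the black knob at (457,195), the orange look-alike at (419,190), and the black pen cap at (389,191). The purple look-alike shows only in the scene view, at (401,358). I choose the black one at top (457,195). The shaker is at (270,205) and its spindle near (292,199). I'll check both in a close crop.

```bash
python3 - <<'E'
from h import *
c=np.load("top.npy",allow_pickle=True).item()
im=c["img"][:,:,::-1]
a=cv2.resize(im[175:225,430:490],None,fx=8,fy=8,interpolation=cv2.INTER_CUBIC)[:,:400]
b=cv2.resize(im[175:225,275:325],None,fx=8,fy=8,interpolation=cv2.INTER_CUBIC)
cv2.imwrite("pics/crop0.png",np.hstack([a,b]))
for n,u,v,z in[("knobtop",457,195,.044),("pencap",389,191,.038),("orange",419,190,.04),("spindle",292,199,.069),("cup42",400,242,.06)]:
    print(n,pix(c,u,v).round(3),pix(c,u,v,z).round(3))
E
```

```text
knobtop [ 0.451 -0.306  0.043] [ 0.451 -0.306  0.044]
pencap [ 0.467 -0.134  0.035] [ 0.467 -0.133  0.038]
orange [ 0.467 -0.21   0.041] [ 0.467 -0.21   0.04 ]
spindle [0.445 0.116 0.068] [0.445 0.116 0.069]
cup42 [ 0.337 -0.162  0.003] [ 0.33  -0.154  0.06 ]
```

View pics/crop0.png

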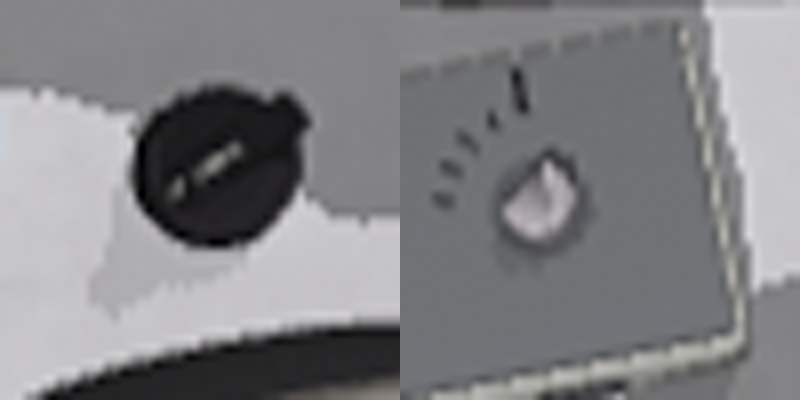

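The crop shows a black knob at about top (457,195), with its white line pointing lower left (yaw about 2.1). The D spindle is at about (292,200). Its flat looks upper left, about 0.6 rad left of the long mark at (340,186). I'll move above the knob now.

>>> step_arm([
  [-1, 0.343, -0.101, 0.05, -1.83],
  [-1, 0.343, -0.101, 0.05, -1.83],
  [-1, 0.343, -0.101, 0.05, -1.83],
  [-1, 0.343, -0.101, 0.05, -1.83],
  [-1, 0.343, -0.101, 0.05, -1.83],
  [-1, 0.343, -0.101, 0.05, -1.83],
  [-1, 0.343, -0.101, 0.05, -1.83],
  [-1, 0.343, -0.101, 0.05, -1.83],
  [-1, 0.343, -0.101, 0.05, -1.83],
  [-1, 0.343, -0.101, 0.05, -1.83],
  [-1, 0.343, -0.101, 0.05, -1.83],
  [-1, 0.343, -0.101, 0.05, -1.83],
  [-1, 0.343, -0.101, 0.05, -1.83],
], grip_force=20)

```text
time: 1.72
tool_pos: [0.4508, -0.307, 0.1766]
tool_rot: [-3.142, -0.0, 2.121]
contact_force: [0.3, 0.2, 0.5]
opening: 0.0919
grip_force: 0.0
```

```bash
cat >> h.py <<'E'
from scipy.spatial.transform import Rotation as Ro
def wrist(name):
    s=observe();c=read_camera("wrist");T=np.eye(4);T[:3,:3]=Ro.from_euler("xyz",s["tool_rot"]).as_matrix();T[:3,3]=s["tool_pos"]
    c["T"]=T@np.array(c["T_tool_cam"]);c["s"]=s;np.save(name+".npy",c,allow_pickle=True);return c
def wpix(c,u,v,z):
    x,y=u-c["cx"],v-c["cy"];r=np.hypot(x,y)+1e-9;th=r/c["fx"]
    d=c["T"][:3,:3]@np.array([np.sin(th)*x/r,np.sin(th)*y/r,np.cos(th)]);o=c["T"][:3,3]
    return o+(z-o[2])/d[2]*d
def wproj(c,p):
    q=np.linalg.inv(c["T"])@np.append(p,1);r=np.hypot(*q[:2]);th=np.arctan2(r,q[2])*c["fx"]
    return c["cx"]+th*q[0]/r,c["cy"]+th*q[1]/r
def rect(c,ctr,half,z,n=400):
    """world-aligned orthophoto at height z: up=+x, left=+y"""
    g=(np.arange(n)+.5)/n*2*half-half
    m=np.array([[wproj(c,[ctr[0]-a,ctr[1]-b,z]) for b in g] for a in g],np.float32)
    return cv2.remap(c["img"],m[...,0],m[...,1],cv2.INTER_CUBIC)[:,:,::-1]
E
python3 - <<'E'
from h import *
import cell
print([n for n in dir(cell) if "off" in n.lower()],getattr(cell,"grasp_offset",None))
c=wrist("w1");s=c["s"];print(s["time"],s["tool_pos"],s["tool_rot"],s["qpos"].round(3) if hasattr(s["qpos"],"round") else s["qpos"])
print(c["fx"],c["cx"],np.round(c["T_tool_cam"],3),wproj(c,[.451,-.306,.044]))
cv2.imwrite("pics/w1.png",np.hstack([rect(c,(.451,-.306),.05,.044),rect(c,(.451,-.306),.05,.0195)]))
E
```

```text
['grasp_offset'] 0.0188
1.725 [ 0.45075691 -0.3069635   0.17664775] [-3.14154758e+00 -9.61327022e-05  2.12118505e+00] [-0.738  0.423  1.545 -0.     1.174 -1.289]
371.64829954431775 321.33123309081276 [[-0.001 -0.956 -0.292  0.08 ]
 [ 1.    -0.    -0.001 -0.001]
 [ 0.001 -0.292  0.956 -0.159]
 [ 0.     0.     0.     1.   ]] (np.float64(323.28560682668217), np.float64(217.4955542061641))
```

View pics/w1.png

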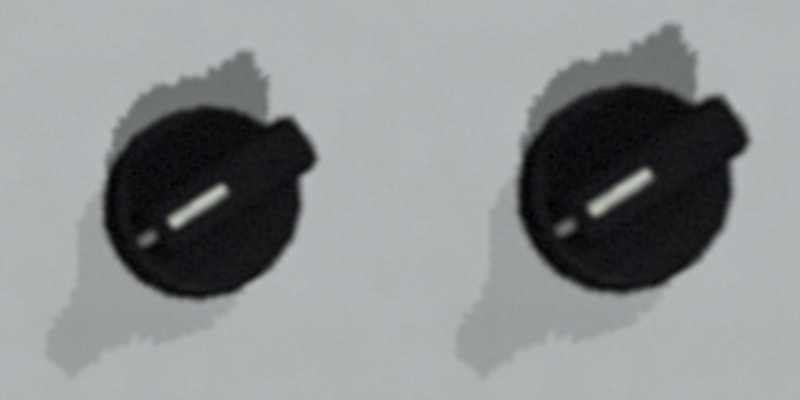

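The wrist orthophoto confirms the black pointer knob. Its axis is at (226,188) in the left panel, i.e. world (0.454, -0.3125), with the pointer at yaw 2.14. I'll descend and grip.

>>> step_arm([
  [-1, -0.0064, -0.0002, 0.05, -0.02],
  [-1, -0.0064, -0.0002, 0.1, -0.02],
  [-1, -0.0064, -0.0002, 0.135, -0.02],
  [-1, -0.0064, -0.0002, 0.1545, -0.02],
  [-1, -0.0064, -0.0002, 0.1545, -0.02],
  [0.9, -0.0064, -0.0002, 0.1545, -0.02],
  [0.9, -0.0064, -0.0002, 0.1545, -0.02],
  [0.9, -0.0064, -0.0002, 0.1545, -0.02],
  [0.9, -0.0064, -0.0002, 0.1545, -0.02],
  [0.9, -0.0064, -0.0002, 0.1545, -0.02],
  [0.9, -0.0064, -0.0002, 0.1545, -0.02],
  [0.9, -0.0064, -0.0002, 0.1545, -0.02],
], grip_force=30)

```text
time: 3.28
tool_pos: [0.454, -0.3125, 0.0222]
tool_rot: [-3.142, -0.0, 2.143]
contact_force: [-0.1, -0.7, 0.5]
opening: 0.0265
grip_force: 0.0
```

>>> step_arm([
  [0.9, 0, 0, 0, 0],
  [0.9, 0, 0, 0, 0],
  [0.9, 0, 0, 0, 0],
  [0.9, 0, 0, 0, 0],
])

```text
time: 3.78
tool_pos: [0.454, -0.3125, 0.0222]
tool_rot: [-3.142, 0.0, 2.143]
contact_force: [0.0, 0.8, -0.6]
opening: 0.0158
grip_force: 30.0
```

>>> step_arm([
  [0.9, 0, 0, -0.05, 0],
  [0.9, 0, 0, -0.1, 0],
  [0.9, 0, 0, -0.138, 0],
  [0.9, 0.05, 0.023, -0.138, 0.17],
  [0.9, 0.1, 0.047, -0.138, 0.34],
  [0.9, 0.15, 0.07, -0.138, 0.51],
  [0.9, 0.2, 0.093, -0.138, 0.68],
  [0.9, 0.25, 0.117, -0.138, 0.85],
  [0.9, 0.3, 0.14, -0.138, 1.02],
  [0.9, 0.353, 0.165, -0.138, 1.2],
  [0.9, 0.353, 0.165, -0.138, 1.363],
  [0.9, 0.353, 0.165, -0.138, 1.363],
  [0.9, 0.353, 0.165, -0.138, 1.363],
])

```text
time: 5.4
tool_pos: [0.4018, 0.073, 0.1602]
tool_rot: [3.141, 0.0, 0.783]
contact_force: [-0.9, -0.6, -0.5]
opening: 0.0158
grip_force: 30.0
```

```bash
python3 - <<'E'
from h import *
c=wrist("w2");s=c["s"];print(s["time"],s["tool_pos"],s["tool_rot"],s["contact_force"],s["opening"])
cv2.imwrite("pics/w2.png",np.hstack([rect(c,(.455,.118),.06,.069),rect(c,(.455,.118),.06,.055)]))
E
```

```text
5.4 [0.40177223 0.07302024 0.16018436] [3.14129242e+00 2.15932214e-04 7.82648101e-01] [-0.92891929 -0.55803682 -0.49438625] 0.015754388541866508
```

View pics/w2.png

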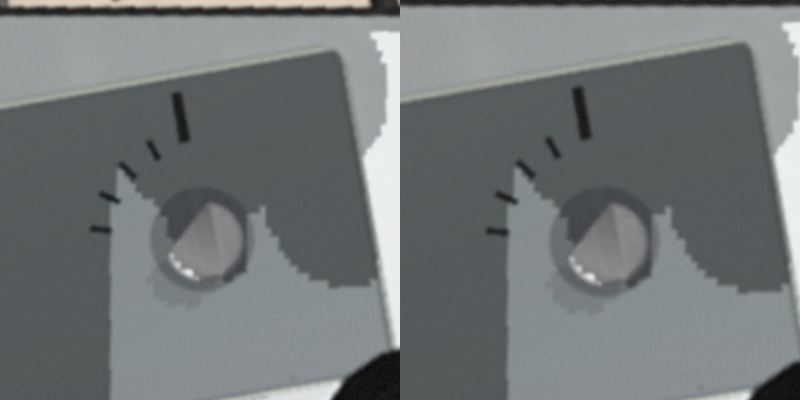

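The spindle axis is at about (204,242) in the orthophoto, i.e. world (0.4424, 0.1167). The long mark is at yaw 0.172. The flat edge runs from (170,250) to (212,203), so it looks at yaw about 0.84. I'll go above it and press about 3 mm, starting at yaw 0.72.

>>> step_arm([
  [0.9, 0.03, -0.0012, 0, 0.063],
  [0.9, 0.0596, -0.0024, 0, 0.063],
  [0.9, 0.0596, -0.0024, 0.03, 0.063],
  [0.9, 0.0596, -0.0024, 0.055, 0.063],
  [0.9, 0.0596, -0.0024, 0.067, 0.063],
  [0.9, 0.0596, -0.0024, 0.067, 0.063],
  [0.9, 0.0596, -0.0024, 0.069, 0.063],
  [0.9, 0.0596, -0.0024, 0.07, 0.063],
  [0.9, 0.0596, -0.0024, 0.071, 0.063],
  [0.9, 0.0596, -0.0024, 0.072, 0.063],
  [0.9, 0.0596, -0.0024, 0.072, 0.063],
  [0.9, 0.0596, -0.0024, 0.072, 0.063],
])

```text
time: 6.95
tool_pos: [0.4429, 0.1172, 0.0885]
tool_rot: [3.141, -0.001, 0.717]
contact_force: [0.7, -0.9, 4.8]
opening: 0.0156
grip_force: 30.0
```

```bash
python3 - <<'E'
from h import *
s=observe();print({k:np.round(s[k],3) for k in("time","tool_pos","tool_rot","contact_force","torque","opening")})
E
```

```text
{'time': np.float64(6.95), 'tool_pos': array([0.443, 0.117, 0.089]), 'tool_rot': array([ 3.141e+00, -1.000e-03,  7.170e-01]), 'contact_force': array([ 0.692, -0.913,  4.81 ]), 'torque': array([-0.281, -0.32 ,  0.031]), 'opening': np.float64(0.016)}
```

About 5 N of contact. I'll turn left slowly, 0.025 rad per row.

>>> step_arm([
  [0.9, 0, 0, 0, -0.025],
  [0.9, 0, 0, 0, -0.05],
  [0.9, 0, 0, 0, -0.075],
  [0.9, 0, 0, 0, -0.1],
  [0.9, 0, 0, 0, -0.12],
  [0.9, 0, 0, 0, -0.12],
])

```text
time: 7.7
tool_pos: [0.4422, 0.1172, 0.0881]
tool_rot: [-3.141, 0.0, 0.837]
contact_force: [0.6, -0.1, 4.6]
opening: 0.0158
grip_force: 30.0
```

>>> step_arm([
  [0.9, 0, 0, 0, -0.025],
  [0.9, 0, 0, 0, -0.05],
  [0.9, 0, 0, 0, -0.075],
  [0.9, 0, 0, 0, -0.1],
  [0.9, 0, 0, 0, -0.1],
])

```text
time: 8.32
tool_pos: [0.4423, 0.1172, 0.0882]
tool_rot: [3.142, 0.0, 0.937]
contact_force: [0.6, 0.1, 4.9]
opening: 0.0158
grip_force: 30.0
```

>>> step_arm([
  [0.9, 0, 0, 0, -0.025],
  [0.9, 0, 0, 0, -0.05],
  [0.9, 0, 0, 0, -0.075],
  [0.9, 0, 0, 0, -0.1],
  [0.9, 0, 0, 0, -0.1],
])

```text
time: 8.95
tool_pos: [0.4424, 0.1172, 0.0882]
tool_rot: [3.141, 0.0, 1.037]
contact_force: [-0.0, 0.9, 4.1]
opening: 0.0157
grip_force: 30.0
```

No drop over yaw 0.72–1.04, so there is probably a small lateral error. I'll look at the knob in the hand to check the wrist camera's bias.

```bash
python3 - <<'E'
from h import *
c=np.load("w2.npy",allow_pickle=True).item()
c2=wrist("w3");out=[]
for k in(c,c2):
    s=k["s"];T=np.eye(4);T[:3,:3]=Ro.from_euler("xyz",s["tool_rot"]).as_matrix();T[:3,3]=s["tool_pos"]
    for q in([.023,0,-.0218],[.0265,0,.003],[.023,.008,-.0218],[.023,-.008,-.0218]):print(np.round(wproj(k,(T@np.append(q,1))[:3]),1))
    u,v=map(int,wproj(k,(T@np.array([.023,0,-.0218,1]))[:3]))
    print(u,v);out.append(cv2.resize(k["img"][v-50:v+50,u-50:u+50,::-1],(400,400),interpolation=cv2.INTER_CUBIC))
cv2.imwrite("pics/w3.png",np.hstack(out))
E
```

```text
[323.8 262.2]
[323.6 234.6]
[343.9 262.1]
[303.8 262.2]
323 262
[324.1 262.8]
[323.8 235.2]
[344.1 262.8]
[304.  262.8]
324 262
```

View pics/w3.png

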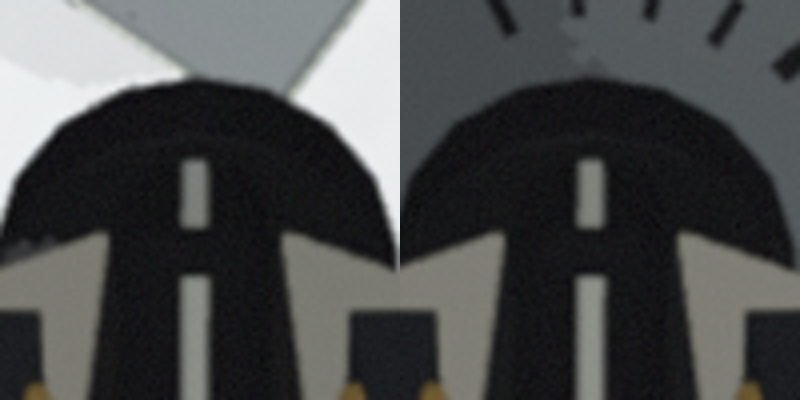

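The white line is at column 195 and 592 in the crops, where 203 and 600 were predicted. So the camera reads about 0.8 mm off in tool y, and the spindle is about 1.4 mm from where I am. I'll shift and sweep back.

>>> step_arm([
  [0.9, -0.0007, 0.0012, 0, 0],
  [0.9, -0.0007, 0.0012, 0, 0.025],
  [0.9, -0.0007, 0.0012, 0, 0.05],
  [0.9, -0.0007, 0.0012, 0, 0.075],
  [0.9, -0.0007, 0.0012, 0, 0.1],
  [0.9, -0.0007, 0.0012, 0, 0.125],
  [0.9, -0.0007, 0.0012, 0, 0.15],
  [0.9, -0.0007, 0.0012, 0, 0.15],
])

```text
time: 10.0
tool_pos: [0.4431, 0.116, 0.0882]
tool_rot: [3.141, -0.0, 0.886]
contact_force: [0.2, -0.9, 4.8]
opening: 0.0159
grip_force: 30.0
```

>>> step_arm([
  [0.9, 0, 0, 0, 0.025],
  [0.9, 0, 0, 0, 0.05],
  [0.9, 0, 0, 0, 0.075],
  [0.9, 0, 0, 0, 0.1],
  [0.9, 0, 0, 0, 0.1],
])

```text
time: 10.62
tool_pos: [0.443, 0.116, 0.0882]
tool_rot: [3.141, 0.0, 0.786]
contact_force: [0.3, 0.2, 5.0]
opening: 0.0157
grip_force: 30.0
```

>>> step_arm([
  [0.9, 0, 0, 0, 0.025],
  [0.9, 0, 0, 0, 0.05],
  [0.9, 0, 0, 0, 0.075],
  [0.9, 0, 0, 0, 0.1],
  [0.9, 0, 0, 0, 0.125],
  [0.9, 0, 0, 0, 0.15],
  [0.9, 0, 0, 0, 0.15],
])

```text
time: 11.5
tool_pos: [0.443, 0.116, 0.0882]
tool_rot: [3.142, 0.0, 0.636]
contact_force: [0.5, 0.1, 4.2]
opening: 0.0156
grip_force: 30.0
```

```bash
python3 - <<'E'
from h import *
s=observe();print(s["torque"],s["contact_force"])
# fit collar circle at panel level and spindle flat in w2, 0.15 mm/px orthophotos
c=np.load("w2.npy",allow_pickle=True).item()
ctr=(.4424,.1167)
A=cv2.resize(rect(c,ctr,.02,.055,200),(400,400),interpolation=cv2.INTER_CUBIC)
B=cv2.resize(rect(c,ctr,.02,.069,200),(400,400),interpolation=cv2.INTER_CUBIC)
im=np.hstack([A,B]);im=cv2.convertScaleAbs(im,alpha=1.5)
for x in(200,600):cv2.drawMarker(im,(x,200),(0,255,0),0,12,1)
cv2.imwrite("pics/w4.png",im)
E
```

```text
[ 0.07920538 -0.03593294 -0.03290703] [0.52717077 0.12234644 4.2414238 ]
```

View pics/w4.png

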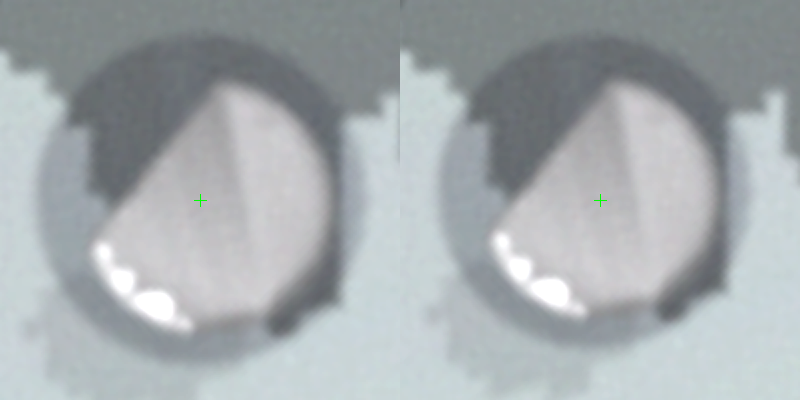

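The flat looks at yaw about 0.91, and the spindle centre reads about (0.4429, 0.1167). Next I'll check where the knob sits along tool x, using the skirt's front edge at crop row 78 and the end of the top line at row 275.

```bash
python3 - <<'E'
from h import *
c=np.load("w2.npy",allow_pickle=True).item();s=c["s"];T=np.eye(4);T[:3,:3]=Ro.from_euler("xyz",s["tool_rot"]).as_matrix();T[:3,3]=s["tool_pos"]
u0,v0=323,262
def P(q): a=wproj(c,(T@np.append(q,1))[:3]);return [(a[0]-u0+50)*4,(a[1]-v0+50)*4]
for dx in(-.002,0,.002):
  print(dx,"skirt top/bot rows",[round(P([.027+dx,0,z])[1]) for z in(.0027,.0222)],"line end/ptr/endface z30",[round(P(q)[1]) for q in([.0157+dx,0,-.0218],[.023+dx,0,-.0218],[.023+dx,0,-.008])])
print("skirt sides cols",[round(P([.0,y,.0222])[0]) for y in(-.027,.027)],[round(P([.01,y,.0222])[0]) for y in(-.025,.025)])
d=np.load("w1.npy",allow_pickle=True).item();cv2.imwrite("pics/w5.png",cv2.resize(np.hstack([rect(d,(.454,-.3125),.03,.044,200),rect(d,(.454,-.3125),.03,.0,200)]),(800,400)))
E
```

```text
-0.002 skirt top/bot rows [104, 55] line end/ptr/endface z30 [285, 219, 170]
0 skirt top/bot rows [87, 40] line end/ptr/endface z30 [267, 201, 153]
0.002 skirt top/bot rows [70, 25] line end/ptr/endface z30 [249, 182, 135]
skirt sides cols [-1, 403] [11, 392]
```

View pics/w5.png

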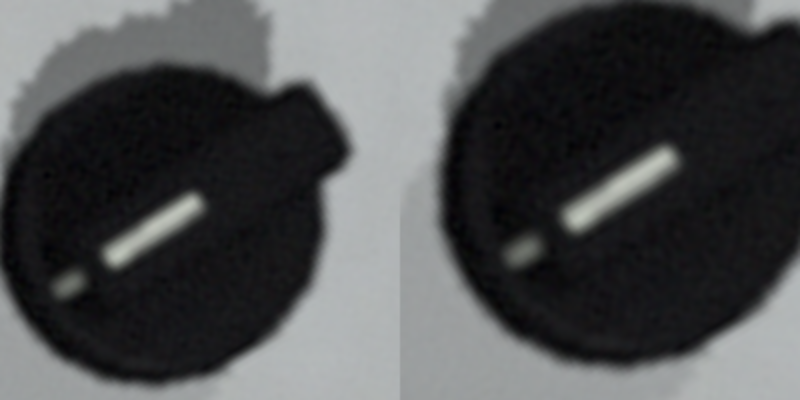

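```bash
python3 - <<'E'
from h import *
c=np.load("top.npy",allow_pickle=True).item()
print("knob",[pix(c,457.2,195.8,z).round(4) for z in(0,.0195)])
print("spindle collar .055",pix(c,292.5,200.7,.055).round(4),"top .069",pix(c,292.5,200,.069).round(4), "cam",(-np.array(c["R"]).T@np.array(c["t"])).round(3))
k=np.load("w2.npy",allow_pickle=True).item()
for n in("w1","w2","w3"):
    k=np.load(n+".npy",allow_pickle=True).item();s=k["s"];print(n,"z panel/desk by range:")
    T=k["T"]
    for (u,v) in ((320,60),(320,120),(320,200),(200,150),(440,150),(323,300)):
        z=k["range_z"][v,u];x,y=u-k["cx"],v-k["cy"];r=np.hypot(x,y);th=r/k["fx"]
        p=T@np.array([np.tan(th)*x/r*z,np.tan(th)*y/r*z,z,1]);print((u,v),p[:3].round(4))
E
```

```text
knob [array([ 0.4582, -0.318 ,  0.    ]), array([ 0.4539, -0.3128,  0.0195])]
spindle collar .055 [0.4434 0.1158 0.055 ] top .069 [0.4422 0.1144 0.069 ] cam [0.189 0.006 1.223]
w1 z panel/desk by range:
(320, 60) [ 0.3793 -0.1944  0.0015]
(320, 120) [ 0.4077 -0.2408  0.002 ]
(320, 200) [ 0.4415 -0.2957  0.0402]
(200, 150) [ 0.3249 -0.3204 -0.001 ]
(440, 150) [ 0.5154 -0.2036  0.001 ]
(323, 300) [ 5.025e-01 -3.900e-01  3.000e-04]
w2 z panel/desk by range:
(320, 60) [0.4858 0.1594 0.056 ]
(320, 120) [0.4554 0.1292 0.0567]
(320, 200) [0.4146 0.0887 0.0566]
(200, 150) [0.3799 0.1779 0.0558]
(440, 150) [0.513  0.0377 0.0012]
(323, 300) [0.4067 0.0784 0.1844]
w3 z panel/desk by range:
(320, 60) [0.5007 0.2199 0.0014]
(320, 120) [0.4807 0.1856 0.0553]
(320, 200) [0.4593 0.1495 0.0559]
(200, 150) [0.4199 0.2056 0.0597]
(440, 150) [ 0.7231 -0.0475 -0.7493]
(323, 300) [0.4459 0.1239 0.1126]
```

```bash
cat >> h.py <<'E'
def cloud(k):
    v,u=np.mgrid[:480,:640];x,y=u-k["cx"],v-k["cy"];r=np.hypot(x,y)+1e-9;t=np.tan(np.minimum(r/k["fx"],1.4));z=k["range_z"]
    P=np.stack([t*x/r*z,t*y/r*z,z],-1);P=P@k["T"][:3,:3].T+k["T"][:3,3];P[z<=0]=np.nan;return P
E
python3 - <<'E'
from h import *
def intool(k,P):
    s=k["s"];return (P-s["tool_pos"])@Ro.from_euler("xyz",s["tool_rot"]).as_matrix()
k=np.load("w1.npy",allow_pickle=True).item();P=cloud(k);Q=P.reshape(-1,3)
ct=np.array([.454,-.3125]);near=np.linalg.norm(Q[:,:2]-ct,axis=1)<.045
ax=np.array([np.cos(2.141),np.sin(2.141)]);pe=np.array([-ax[1],ax[0]])
for lo,hi in((.038,.05),(.015,.026)):
    m=near&(Q[:,2]>lo)&(Q[:,2]<hi);a=(Q[m,:2]-ct)@ax;b=(Q[m,:2]-ct)@pe
    print("w1 z",lo,m.sum(),np.median(Q[m,2]).round(4),"along",np.percentile(a,[0,1,50,99,100]).round(4),"across",np.percentile(b,[0,1,50,99,100]).round(4))
k=np.load("w2.npy",allow_pickle=True).item();Q=cloud(k).reshape(-1,3);ct=np.array([.4424,.1167])
m=(np.linalg.norm(Q[:,:2]-ct,axis=1)<.018)&(Q[:,2]>.066)&(Q[:,2]<.075)
print("spindle",m.sum(),np.median(Q[m,2]))
for yaw in(.908,.172+1.57+.736+.0):
    for a in(np.array([np.cos(yaw),np.sin(yaw)]),np.array([-np.sin(yaw),np.cos(yaw)])):print(np.percentile((Q[m,:2]-ct)@a,[0,1,50,99,100]).round(4))
    break
for n in("w2","w3"):
    k=np.load(n+".npy",allow_pickle=True).item();C=cloud(k);t=intool(k,C.reshape(-1,3))
    f=(abs(t[:,0])<.04)&(abs(t[:,1])<.04)
    m=f&(abs(t[:,1])<.006)&(t[:,2]>-.03)&(t[:,2]<-.015);print(n,"bar top x",np.percentile(t[m,0],[0,1,50,99,100]).round(4),np.median(t[m,2]).round(4))
    m=f&(t[:,2]>-.002)&(t[:,2]<.006)&(t[:,0]>.01);r=t[m];print("skirt top x max",np.percentile(r[:,0],[98,99,100]).round(4),np.median(r[:,2]).round(4))
    col=intool(k,C[:,322]);print([tuple((q*1e3).round(1)[[0,2]]) for q in col[215:290:4]])
E
```

```text
w1 z 0.038 975 0.0445 along [-0.024  -0.0236  0.0002  0.0208  0.0212] across [-0.0075 -0.0073 -0.      0.0074  0.0077]
w1 z 0.015 1613 0.0189 along [-0.0259 -0.0236  0.0004  0.0227  0.0239] across [-0.0248 -0.0238 -0.0003  0.0242  0.0254]
spindle 805 0.06989319357487947
[-0.0119 -0.0114 -0.0015  0.0061  0.0064]
[-0.0121 -0.0116  0.      0.0114  0.0119]
w2 bar top x [-0.0265 -0.025   0.0085  0.0197  0.0202] -0.0226
skirt top x max [0.0217 0.0219 0.0223] 0.0033
[(np.float64(8.7), np.float64(104.4)), (np.float64(5.7), np.float64(104.3)), (np.float64(2.9), np.float64(103.4)), (np.float64(-0.2), np.float64(103.5)), (np.float64(-3.5), np.float64(104.1)), (np.float64(23.1), np.float64(13.0)), (np.float64(22.1), np.float64(9.8)), (np.float64(22.2), np.float64(3.6)), (np.float64(20.2), np.float64(3.6)), (np.float64(18.5), np.float64(3.0)), (np.float64(19.6), np.float64(-5.1)), (np.float64(19.7), np.float64(-10.1)), (np.float64(19.5), np.float64(-14.1)), (np.float64(19.7), np.float64(-18.8)), (np.float64(18.9), np.float64(-21.3)), (np.float64(17.5), np.float64(-22.1)), (np.float64(16.2), np.fl
[... 227 characters left out ...]
oat64(32.0)), (np.float64(25.9), np.float64(32.9)), (np.float64(23.8), np.float64(32.5)), (np.float64(21.3), np.float64(33.3)), (np.float64(23.1), np.float64(20.2)), (np.float64(23.1), np.float64(13.7)), (np.float64(22.6), np.float64(9.0)), (np.float64(22.4), np.float64(3.9)), (np.float64(21.0), np.float64(2.3)), (np.float64(19.2), np.float64(1.9)), (np.float64(19.7), np.float64(-4.7)), (np.float64(19.7), np.float64(-9.4)), (np.float64(19.5), np.float64(-13.5)), (np.float64(19.3), np.float64(-17.3)), (np.float64(19.1), np.float64(-21.1)), (np.float64(17.6), np.float64(-21.7)), (np.float64(15.8), np.float64(-21.6)), (np.float64(14.5), np.float64(-22.7)), (np.float64(13.5), np.float64(-24.3))]
```

In the range cloud the knob sits about 1.3–3.4 mm back along −x in the hand. I'll shift about 2 mm along the pointer and sweep again around yaw 0.91.

>>> step_arm([
  [0.9, 0.0022, -0.0008, 0, -0.05],
  [0.9, 0.0022, -0.0008, 0, -0.12],
  [0.9, 0.0022, -0.0008, 0, -0.16],
  [0.9, 0.0022, -0.0008, 0, -0.18],
  [0.9, 0.0022, -0.0008, 0, -0.2],
  [0.9, 0.0022, -0.0008, 0, -0.22],
  [0.9, 0.0022, -0.0008, 0, -0.24],
  [0.9, 0.0022, -0.0008, 0, -0.24],
])

```text
time: 12.5
tool_pos: [0.4443, 0.1179, 0.0882]
tool_rot: [3.142, 0.0, 0.877]
contact_force: [-0.4, -0.2, 4.8]
opening: 0.0155
grip_force: 30.0
```

>>> step_arm([
  [0.9, 0, 0, 0, -0.02],
  [0.9, 0, 0, 0, -0.04],
  [0.9, 0, 0, 0, -0.06],
  [0.9, 0, 0, 0, -0.08],
  [0.9, 0, 0, 0, -0.08],
])

```text
time: 13.12
tool_pos: [0.4443, 0.1179, 0.0882]
tool_rot: [3.142, 0.0, 0.957]
contact_force: [0.4, 0.2, 4.7]
opening: 0.0152
grip_force: 30.0
```

>>> step_arm([
  [0.9, 0.0006, 0, 0, 0.02],
  [0.9, 0.001, 0, 0, 0.04],
  [0.9, 0.001, 0, 0, 0.06],
  [0.9, 0.001, 0, 0, 0.08],
  [0.9, 0.001, 0, 0, 0.1],
  [0.9, 0.001, 0, 0, 0.1],
])

```text
time: 13.88
tool_pos: [0.445, 0.1188, 0.0881]
tool_rot: [3.142, -0.0, 0.856]
contact_force: [2.4, -0.3, -1.6]
opening: 0.0156
grip_force: 30.0
```

>>> step_arm([
  [0.9, 0.0005, 0, 0, 0],
  [0.9, 0.001, 0, 0, -0.03],
  [0.9, 0.001, 0, 0, -0.05],
  [0.9, 0.001, 0, 0, -0.07],
  [0.9, 0.001, 0, 0, -0.1],
  [0.9, 0.001, 0, 0, -0.1],
])

```text
time: 14.62
tool_pos: [0.4454, 0.1196, 0.0882]
tool_rot: [-3.141, 0.0, 0.957]
contact_force: [0.1, 0.6, -0.7]
opening: 0.016
grip_force: 30.0
```

```bash
python3 - <<'E'
from h import *
s=observe();print({k:np.round(s[k],3) for k in("time","tool_pos","tool_rot","contact_force","torque","opening")})
E
```

```text
{'time': np.float64(14.625), 'tool_pos': array([0.445, 0.12 , 0.088]), 'tool_rot': array([-3.141,  0.   ,  0.957]), 'contact_force': array([ 0.145,  0.621, -0.747]), 'torque': array([-0.04 , -0.044,  0.012]), 'opening': np.float64(0.016)}
```

It dropped in: the spring force is gone. Now down gently.

>>> step_arm([
  [0.9, -0.0004, 0, 0, 0.03],
  [0.9, -0.0004, 0, 0.002, 0.03],
  [0.9, -0.0004, 0, 0.004, 0.03],
  [0.9, -0.0004, 0, 0.006, 0.03],
  [0.9, -0.0004, 0, 0.007, 0.03],
  [0.9, -0.0004, 0, 0.007, 0.03],
])

```text
time: 15.38
tool_pos: [0.4453, 0.1192, 0.0811]
tool_rot: [-3.142, 0.0, 0.927]
contact_force: [-0.6, 0.1, -1.0]
opening: 0.0158
grip_force: 30.0
```

>>> step_arm([
  [0.9, 0, 0, 0.001, 0],
  [0.9, 0, 0, 0.002, 0],
  [0.9, 0, 0, 0.003, 0],
  [0.9, 0, 0, 0.0038, 0],
  [0.9, 0, 0, 0.0038, 0],
])

```text
time: 16.0
tool_pos: [0.4453, 0.1192, 0.0773]
tool_rot: [-3.142, 0.0, 0.927]
contact_force: [-0.1, 0.6, -0.6]
opening: 0.0161
grip_force: 30.0
```

>>> step_arm([
  [0.9, 0, 0, 0.0003, 0],
  [0.9, 0, 0, 0.0006, 0],
  [0.9, 0, 0, 0.0006, 0],
])

```text
time: 16.38
tool_pos: [0.4453, 0.1192, 0.0771]
tool_rot: [3.141, -0.0, 0.927]
contact_force: [-2.2, -0.4, 6.0]
opening: 0.0153
grip_force: 30.0
```

Home on the panel: contact at TCP z 0.0771, 6 N. Now I'll turn right to the long mark, orbiting for the 3.6 mm in-hand offset.

>>> step_arm([
  [0.9, 0, 0.0002, -0.0004, 0.05],
  [0.9, -0.0001, 0.0004, -0.0004, 0.1],
  [0.9, -0.0001, 0.0005, -0.0004, 0.15],
  [0.9, -0.0001, 0.0007, -0.0004, 0.2],
  [0.9, -0.0002, 0.0009, -0.0004, 0.25],
  [0.9, -0.0002, 0.001, -0.0004, 0.3],
  [0.9, -0.0003, 0.0012, -0.0004, 0.35],
  [0.9, -0.0003, 0.0014, -0.0004, 0.4],
  [0.9, -0.0004, 0.0015, -0.0004, 0.45],
  [0.9, -0.0005, 0.0017, -0.0004, 0.5],
  [0.9, -0.0006, 0.0019, -0.0004, 0.55],
  [0.9, -0.0007, 0.002, -0.0004, 0.6],
  [0.9, -0.0008, 0.0021, -0.0004, 0.65],
  [0.9, -0.0009, 0.0023, -0.0004, 0.7],
  [0.9, -0.001, 0.0024, -0.0004, 0.755],
  [0.9, -0.001, 0.0024, -0.0004, 0.755],
])

```text
time: 18.38
tool_pos: [0.4475, 0.1171, 0.0773]
tool_rot: [3.141, -0.002, 0.172]
contact_force: [3.0, 0.8, -1.4]
opening: 0.0156
grip_force: 30.0
```

```bash
python3 - <<'E'
from h import *
c=wrist("w6");s=c["s"];print({k:np.round(s[k],3) for k in("time","tool_pos","tool_rot","contact_force","torque")})
cv2.imwrite("pics/w6.png",np.hstack([rect(c,(.465,.12),.045,.099),rect(c,(.465,.12),.045,.055)]))
E
```

```text
{'time': np.float64(18.375), 'tool_pos': array([0.448, 0.117, 0.077]), 'tool_rot': array([ 3.141e+00, -2.000e-03,  1.720e-01]), 'contact_force': array([ 3.003,  0.803, -1.351]), 'torque': array([ 0.183, -0.568,  0.016])}
```

View pics/w6.png

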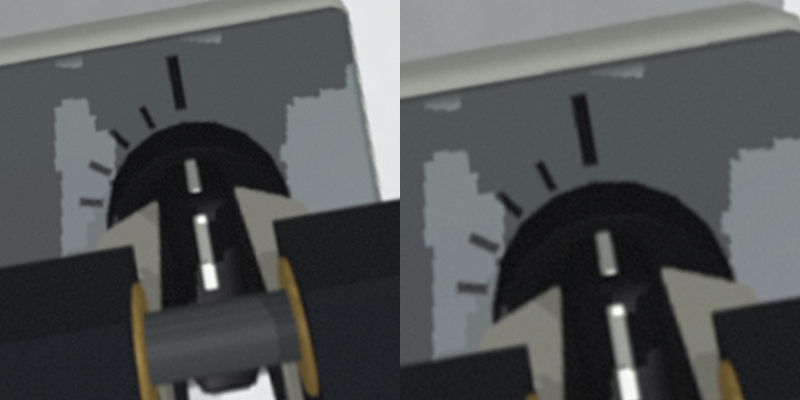

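The long mark, at (172,57) to (181,108), is at yaw 0.17, and the white line points nearly along it. I'll release, lift straight up and look.

>>> step_arm([
  [0.5, 0, 0, 0, 0],
  [0, 0, 0, 0, 0],
  [-0.3, 0, 0, 0, 0],
  [-0.3, 0, 0, 0, 0],
  [-0.3, 0, 0, 0, 0],
  [-0.3, 0, 0, 0, 0],
  [-0.3, 0, 0, -0.02, 0],
  [-0.3, 0, 0, -0.05, 0],
  [-0.3, 0, 0, -0.09, 0],
  [-0.3, 0, 0, -0.09, 0],
])

```text
time: 19.68
tool_pos: [0.4484, 0.1172, 0.1698]
tool_rot: [3.141, -0.006, 0.172]
contact_force: [0.5, -0.3, 1.0]
opening: 0.0594
grip_force: 0.0
```

```bash
python3 - <<'E'
from h import *
c=wrist("w7");s=c["s"];print({k:np.round(s[k],3) for k in("time","tool_pos","tool_rot","contact_force","opening")})
for n,z in(("top",.099),("panel",.055)):
    I=rect(c,(.455,.118),.05,z);cv2.imwrite(f"pics/w7{n}.png",I)
    if n=="top":A=I
    else: cv2.imwrite("pics/w7.png",np.hstack([A,I]))
Q=cloud(c).reshape(-1,3);ct=np.array([.4431,.1163]);near=np.linalg.norm(Q[:,:2]-ct,axis=1)<.04
m=near&(Q[:,2]>.09)&(Q[:,2]<.108);r=cv2.minAreaRect((Q[m,:2]*1e3).astype(np.float32));print("bar",r,np.median(Q[m,2]))
q=Q[m,:2]-Q[m,:2].mean(0);w=np.linalg.svd(q,full_matrices=False)[2][0];print("bar yaw pca",np.arctan2(w[1],w[0]))
m=near&(Q[:,2]>.068)&(Q[:,2]<.082);print("skirt z",np.median(Q[m,2]),cv2.minEnclosingCircle((Q[m,:2]*1e3).astype(np.float32)))
m=(np.linalg.norm(Q[:,:2]-ct,axis=1)<.06)&(Q[:,2]>.05)&(Q[:,2]<.06);print("panel z",np.median(Q[m,2]))
E
```

```text
{'time': np.float64(19.675), 'tool_pos': array([0.448, 0.117, 0.17 ]), 'tool_rot': array([ 3.141, -0.006,  0.172]), 'contact_force': array([ 0.48 , -0.272,  1.039]), 'opening': np.float64(0.059)}
bar ((443.9679870605469, 117.47309875488281), (45.53693771362305, 15.335986137390137), 10.136301040649414) 0.09971646699888395
bar yaw pca -2.9570917553493437
skirt z 0.07404306377217384 ((443.58111572265625, 117.14632415771484), 26.206056594848633)
panel z 0.05611287141702842
```

View pics/w7.png

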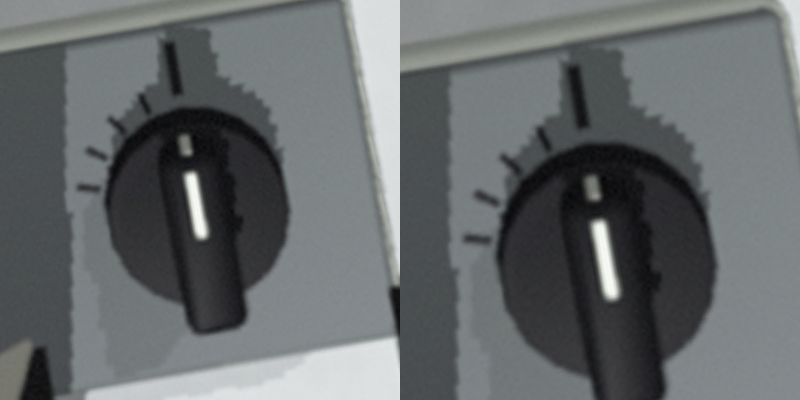

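The knob sits flush: bar top minus panel is 43.6 mm, against 44 mm nominal. Its white line, at (190,175) to (203,238), points at the long mark at (165,45) to (178,95). The bar is at yaw about 0.18 and the mark at 0.17, and the gripper is clear.

```bash
python3 -c "
from cell import *
print(hand_in())"
```

```text
the job is handed in; nothing more can be done
None
```

The knob is on the spindle, flush on the panel, with its pointer within about 0.01 rad of the long mark, and released; the job is handed in at about 20 s, with readings of about 6 N at most while pressing.

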